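# Next bolt set out of the block

### The arm

A 6-joint arm with a two-finger parallel gripper is mounted at the origin on the work surface. World frame = base frame: x ahead of the robot, y to its left, z up, the work surface at z = 0. Lengths are in m, angles in rad, forces in N, time in s.
With the tool pointing down it reaches from about 0.35 to 0.875 m from the base axis. Payload 4.2 kg.
Tool frame: the origin (TCP) lies at the centre of the arm's flange, where the gripper is bolted on; the fingertips stand 182 mm ahead of it and the grasp point (between the pads) lies 164 mm ahead of it; z points along the fingers, y is the line along which they close (so a half turn about z gives the same grasp; the last joint's range is limited). The gripper opens to 87 mm and grips with 3 to 60 N. Pads are 19 mm wide; open, the fingers measure 117 mm over their backs; the gripper's body (75 mm by 190 mm) begins 51 mm behind the grasp point.
Start: joints at [0.259, 0.385, 0.008, 0, -1.194, -0.259], TCP at [0.625, 0, 0.405] pointing down, gripper open.
Joint ranges: [-3.14, 3.14], [-1.21, 2.06], [-1.07, 1.41], [-3.16, 2.05], [-2.99, -0.16], [-3.1, 3.1]. Speed limits (rad/s): [2.79, 2.79, 3.14, 3.14, 3.14, 3.14].

### API

Orientations are given as a 3x3 rotation matrix whose columns are the frame's x, y, z axes.
In Python, from station import status, cams, ticket gives the robot as it stands. The module is installed in compiled form; this text tells all that it offers.
- The arm moves only by the shell command python3 -m creep 'ROWS'. ROWS is JSON, a list of rows, each a list of 7 numbers: the shift along the tool's x, y, z in units of 60 mm (1.0 is 60 mm), then the turn, a rotation vector about the tool's x, y, z in units of pi/2 rad (1.0 is pi/2 rad), then the opening, from 0 (shut) to 1 (fully open). In form: [[dx, dy, dz, rx, ry, rz, claw], ...]. A call has 1 to 10 rows; each row shifts and turns the commanded pose from where the row before left it, along the tool's axes as they then stand; what a row does not reach is not made up. A row lasts 1/8 s, in which the tool goes at most 62.5 mm and 10.7 degrees, less where a joint would pass 70% of its speed; a pose out of reach is approached as far as the arm can. A call with a number of a shift or a turn outside -1 to 1 is refused whole. A call with a gripper value outside its range is refused whole. The fingers move at their own pace and stop on an object; the grip force is fixed at half the most. Time passes only in rows, so rows that do not move let the fingers close. It gives the time, the measured TCP pose, the force, the opening and the grip force at its end, in the units of the state.
- status.get_obs(): the state, without advancing time (a new reading comes with each control period).
- cams.grab_frame(name): name is "scene" or "side" or "wrist"; returns a dict with "image" (384x512x3 uint8, red, green, blue), "depth" (384x512 float32, m along the optical axis (not along the pixel's ray), 0 where there is no reading), "vfov" (degrees; the focal length in pixels is half the picture's height over the tangent of half this angle, whatever the lens; pixels are square), "cx", "cy" (the principal point, pixels), "xyz" and "attitude" of the camera in the world. Camera axes: x right, y up, looking along -z (the intrinsics and any distortion apply to the point x, -y, -z); pixel columns grow to the right and rows downward; lengths in m; the calibration is good to about 2 mm. The wrist camera is an equidistant fisheye: a pixel r from the principal point sees the ray r / f radians off the axis. A picture is of the moment at which its call begins.
- ticket.hand_in(): hands the job in; it is judged then, once.
The state is a dict: "time": time; "joint_positions": joint angles; "dq": joint speeds; "joint_torque": joint torques, N m; "ee_pos": TCP position; "tcp_rot": TCP orientation; "contact_force": force on the tool from outside, world axes, zero at the start; "torque": the same for the moment, N m; "grip_width": opening from 0.0 (shut) to 1.0 (fully open); "grip_force": force on a finger pad.
Only numpy, scipy, OpenCV 4.12 (cv2) and the standard library are available. Lean on these libraries where they do the work, as an engineer would, in place of code of your own. Each camera call takes 0.05 s, during which the arm holds its last target. There are 200 camera calls.

### The job

On the tally sheet, slide the short bolt-and-nut set from the single ring over to the double ring, keeping it upright and on the paper without lifting it. Then draw the long bolt that carries a nut straight up out of its deep well in the wooden block and set it down gently, upright, inside the freed single ring. Leave both standing upright, each inside its ring line, and leave the bare bolts, the green bin and the wrench where they are.

Things in the scene. Friction and masses are not known exactly. Their poses are not given: they have to be found in the camera images.
- set_standing: short steel bolt with nut standing on its head in the single ring; 70 mm tall, about 0.42 kg. Washer 44 mm dia. 0-4 mm up, hex head 4-19, shank 24 mm dia., hex nut 41-62, shank end to 70. Hexagons 36 mm across flats; flats face its own x and every 60 degrees from it. Any yaw. It drags on the paper and tips if held loosely or pushed high up. Origin: centre of underside, z up.
- set_stored: long bolt with nut, 110 mm tall, about 0.55 kg, head down in any one of the block's three wells, the only bolt there with a nut. Washer 44 mm dia. 0-4 mm up, hex head 4-19, shank 24 mm dia., hex nut 81-102, end to 110. Hexagons 36 mm across flats, 41.6 corners. Two nut flats (own x) face the slot's ends (block's x) within 7 degrees; free to turn. Origin: centre of underside, z up.
- rack: fixed wooden block 166 (x) x 202 (y) x 108 mm high; three wells at its y = -64, 0, 64 mm. Each: round bore 47 mm dia., floor 8 mm up (bolts stand on it), bore top 66 mm up; above it to the block's top a closed finger slot 150 (x) x 50 mm (y) centred on the bore: fingers fit only on the nut's x sides. A bolt clears the block once lifted 100 mm. Origin: centre of underside.
- sheet: white tally sheet on a fixed board, 260 (its x) x 150 (its y) x 3 mm thick, lying on the table; the two rings are drawn on it. Origin: centre of the underside.
- ring_single: single drawn ring, line 66 mm inside and 71 mm outside diameter, flat on the sheet. Origin: ring centre on the sheet's top face (3 mm above the table). The rings lie 150 mm apart along the sheet's x; which is at which end varies.
- ring_double: double drawn ring (two concentric lines, the inner one 66 mm inside diameter, the outer one 91 mm outside diameter), flat on the sheet. Origin: ring centre on the sheet's top face.
- bare_1: bare bolt without nut, head down in another well of the block, 95 mm tall, so its end is 5 mm below the block's top. Leave in its well. Origin: centre of its underside.
- bare_2: second bare bolt, same as the first, in the third well. Leave in its well. Origin: centre of its underside.
- bin: green plastic bin with nuts in it, 90 x 160 x 70 mm, beyond the work. Leave alone. Origin: centre of the underside.
- wrench: steel wrench 190 mm long lying on the table to one side of the work. Leave alone. Origin: underside, about its middle; it lies along its own x.
Things that resemble listed ones, but are neither listed nor needed, are in the scene too. Leave any orange look-alike of the set_stored alone.

How it is judged:
On the way, in this order (a step that is already met when the one before it is completed fails the run):
1. the standing set has been slid into the double ring and is upright (horizontal distance between set_standing and ring_double below 0.012 m and angle between set_standing's own z axis and vertical below 0.1 rad), for 0.2 s.
2. the stored set has been drawn fully up out of its well, upright (z of set_stored in the frame of rack above 0.1 m and angle between set_stored's own z axis and vertical below 0.2 rad), for 0.1 s.
At the end, for the whole second after the job is handed in: The set from the block stands in the single ring and the slid set in the double ring, each within 12 mm of its ring's centre, upright within 0.08 rad, standing on the sheet and at rest (horizontal distance between set_stored and ring_single below 0.012 m and horizontal distance between set_standing and ring_double below 0.012 m and height (world z) of each of set_standing, set_stored below 0.008 m and angle between each of set_standing, set_stored's own z axis and vertical below 0.08 rad and linear speed of each of set_standing, set_stored below 0.02 m/s); the robot touches nothing.
It fails at once if the set on the sheet is lifted more than 10 mm off it (height (world z) of set_standing above 0.013 m).
It fails at once if a bolt set is tipped more than 0.35 rad (angle between any of set_standing, set_stored's own z axis and vertical above 0.35 rad).
It fails at once if the set from the block is banged down on the sheet (over 100 N) (contact force between set_stored and sheet above 100 N).
It fails at once if a bare bolt is pulled up in its well by more than 20 mm (z of any of bare_1, bare_2 in the frame of rack above 0.028 m).
It fails at once if the bin or the wrench is pushed more than 30 mm away (distance of any of bin, wrench from where it was at the start of the episode above 0.03 m).
It also fails if it takes over 64 s, if anything falls off the work surface, if the arm or the gripper's body presses on something with over 40 N, if the wrist force passes 120 N, or if a joint passes its speed limit or range.

## Working session

There is one attempt and no reset: what is moved stays moved. The work goes in short steps, Python scripts to look and compute and a shell command to move; the robot and the scene stay as the last step left them, time stands still between calls to the robot, and variables do not carry over. Pictures are saved under pics/ and viewed, at most 10 in all, crops included, and the job is handed in when it is done.

```bash
mkdir -p pics; cat > h.py <<'E'
import numpy as np, cv2
from station import status, cams
def grab(n):
    f=cams.grab_frame(n); np.savez('%s.npz'%n, **{k:np.array(v) for k,v in f.items()}); return f
def load(n):
    return dict(np.load('%s.npz'%n))
def ray(f,u,v,name):
    F=f['image'].shape[0]/2/np.tan(np.radians(f['vfov'])/2)
    a=(np.asarray(u,float)-f['cx'])/F; b=(np.asarray(v,float)-f['cy'])/F
    if name=='wrist':
        r=np.hypot(a,b)+1e-12; s=np.sin(r)/r; d=np.stack([a*s,-b*s,-np.cos(r)],-1)
    else: d=np.stack([a,-b,-np.ones_like(a)],-1)
    return d@np.asarray(f['attitude']).T
def onplane(f,u,v,z,name):
    d=ray(f,u,v,name); o=np.asarray(f['xyz']); return o+d*((z-o[2])/d[...,2])[...,None]
def pts(f,name):
    v,u=np.mgrid[0:384,0:512]; d=ray(f,u,v,name); ax=-np.asarray(f['attitude'])[:,2]
    return np.asarray(f['xyz'])+d*(f['depth']/(d@ax))[...,None]
E
python3 - <<'E'
from h import *
ims=[]
for n in ['scene','side','wrist']:
    f=grab(n); print(n,f['vfov'],f['cx'],f['cy'],np.round(f['xyz'],3),np.round(f['attitude'],3).tolist()); ims.append(f['image'])
    cv2.imwrite('pics/%s0.png'%n,cv2.cvtColor(f['image'],4))
o=status.get_obs(); print(o)
E
```

```text
scene 45.9465598225954 252.1608040372849 199.54885387441243 [1.274 0.154 0.696] [[-0.351, -0.633, 0.69], [0.936, -0.245, 0.252], [0.01, 0.734, 0.679]]
side 55.34361148235645 255.23356443126303 196.22956427355675 [0.286 0.581 0.69 ] [[-0.903, 0.27, -0.334], [-0.429, -0.594, 0.681], [-0.014, 0.758, 0.652]]
wrist 65.70646984690485 257.82859297734524 194.6624231363117 [ 0.625 -0.073  0.383] [[-1.0, -0.0, 0.0], [0.0, -0.965, -0.263], [0.0, -0.263, 0.965]]
{'time': 0.15, 'joint_positions': array([ 2.58572055e-01,  3.85384494e-01,  6.96348882e-03, -3.22453012e-04,
       -1.19402999e+00, -2.58610895e-01]), 'dq': array([-5.12153755e-04, -4.97800400e-03,  4.58651308e-03,  1.70090665e-03,
       -8.64162687e-05, -6.63073526e-05]), 'joint_torque': array([ 3.86667998e-04, -3.91052306e+01,  1.87588084e+01,  4.22235444e+00,
        1.23758311e-02, -1.38926293e-04]), 'ee_pos': array([6.24856451e-01, 1.37287994e-05, 4.03921567e-01]), 'tcp_rot': array([[-1.57611797e-04, -9.99998583e-01, -1.67631292e-03],
       [-9.99999979e-01,  1.57835347e-04, -1.33226864e-04],
       [ 1.33491256e-04,  1.67629188e-03, -9.99998586e-01]]), 'contact_force': array([-0.05379302, -0.05666811,  0.05083724]), 'torque': array([-0.00957879,  0.01551842, -0.01919567]), 'grip_force': 0.0, 'grip_width': 0.9996236289405767}
```

View pics/scene0.png

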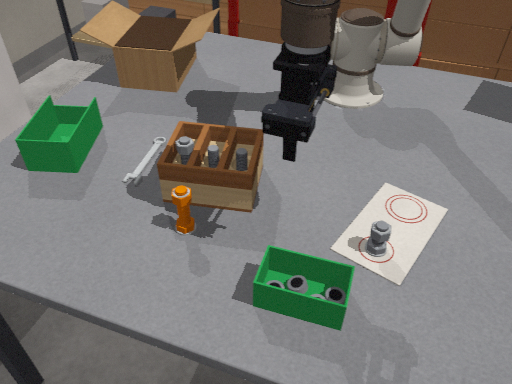

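View pics/wrist0.png

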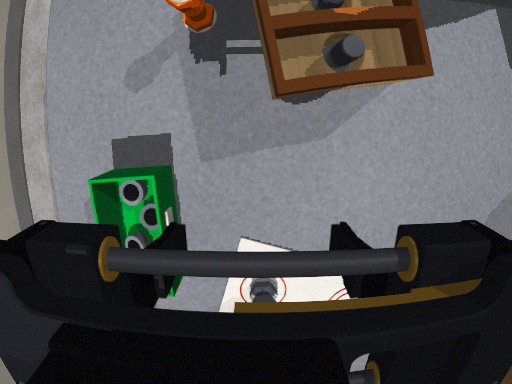

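The scene view shows the standing set at about (380,240) in the single ring and the double ring at (407,208). The nutted bolt is in the left well at (185,147), with the bare bolts at (213,155) and (242,158). The orange look-alike is at (184,208).

```bash
python3 - <<'E'
from h import *
from scipy.optimize import least_squares
for n in ['scene','side']:
    f=load(n); P=pts(f,n); im=f['image'].astype(int)
    hsv=cv2.cvtColor(f['image'],41)  # RGB2HSV
    z=P[...,2]; ok=f['depth']>0
    m=ok&(hsv[...,1]<40)&(hsv[...,2]>190)&(abs(z-.003)<.008)
    nl,lab,st,c=cv2.connectedComponentsWithStats(cv2.morphologyEx(m.astype(np.uint8),cv2.MORPH_CLOSE,np.ones((9,9))))
    i=1+np.argmax(st[1:,4]); v,u=np.where(lab==i)
    Q=onplane(f,u,v,.003,n)[:,:2]; r=cv2.minAreaRect((Q*1000).astype(np.float32)); print(n,'sheet',r)
    hull=cv2.convexHull((Q*1000).astype(np.float32))
    red=(hsv[...,1]>70)&((hsv[...,0]<10)|(hsv[...,0]>170))&(abs(z-.003)<.01)
    v,u=np.where(red); R=onplane(f,u,v,.003,n)[:,:2]
    k=np.array([cv2.pointPolygonTest(hull,(float(a*1000),float(b*1000)),False)>0 for a,b in R]); R=R[k]
    # split rings along the long axis
    B=cv2.boxPoints(r)/1000; e=[B[1]-B[0],B[2]-B[1]]; ex=max(e,key=np.linalg.norm); ex=ex/np.linalg.norm(ex); cen=np.array(r[0])/1000
    s=(R-cen)@ex
    for sg in (1,-1):
        A=R[s*sg>0]; c0=cen+sg*.075*ex
        for name,rad in (('single',.03425),('dbl',None)):
            res=lambda p:(lambda d: d-.03425 if rad else np.where(d<.0395,d-.03425,d-.0445))(np.hypot(*(A-p).T))
            q=least_squares(res,c0,loss='soft_l1',f_scale=.001); print(sg,name,q.x.round(4),q.cost, len(A))
    print('ex',ex, np.degrees(np.arctan2(ex[1],ex[0])))
    # heights: grey metal above sheet
    g=ok&(hsv[...,1]<90)&(z>.062)&(z<.085)
    d=np.min([np.hypot(*(P[...,:2]-(cen+sg*.075*ex)).transpose(2,0,1)) for sg in (1,-1)],0)
    g&=d<.05; print('set top',P[g].mean(0),P[g].std(0),g.sum(), z[d<.04].max())
    # rack: wood
    w=ok&(hsv[...,0]<20)&(hsv[...,1]>90)&(abs(z-.108)<.004)
    nl,lab,st,c=cv2.connectedComponentsWithStats(w.astype(np.uint8)); w=lab==1+np.argmax(st[1:,4])
    v,u=np.where(w); Q=onplane(f,u,v,.108,n)[:,:2]; r=cv2.minAreaRect((Q*1000).astype(np.float32)); print('rack',r,len(v),cv2.boxPoints(r))
    rc=np.array(r[0])/1000
    inn=ok&(hsv[...,1]<70)&(z>.085)&(z<.13)&(np.hypot(*(P[...,:2]-rc).transpose(2,0,1))<.1)
    nl,lab,st,c=cv2.connectedComponentsWithStats(inn.astype(np.uint8))
    for i in range(1,nl):
        if st[i,4]>25: print('  bolt',P[lab==i].mean(0).round(4),P[lab==i][:,2].max(),st[i])
E
```

```text
scene sheet ((544.9569702148438, 203.41384887695312), (150.39266967773438, 260.27362060546875), 73.33992767333984)
1 single [0.617  0.1821] 1.569405237972927e-05 74
1 dbl [0.617  0.1821] 1.569405237972927e-05 74
-1 single [0.4733 0.225 ] 0.0007932832189276719 146
-1 dbl [0.473  0.2248] 3.486459252730908e-05 146
ex [ 0.95802253 -0.28669298] -16.660072
set top [0.62128032 0.18114546 0.0679562 ] [0.00834462 0.00962767 0.00380049] 239 0.07451499938993067
rack ((546.7650146484375, -204.87026977539062), (170.791259765625, 202.5416717529297), 10.988237380981445) 1623 [[ 443.63202 -121.73315]
 [ 482.23798 -320.56146]
 [ 649.898   -288.0074 ]
 [ 611.29205  -89.17908]]
  bolt [ 0.5639 -0.2651  0.1062] 0.11936466682171565 [175 136  19  19 277]
  bolt [ 0.5487 -0.2038  0.097 ] 0.10549987577918352 [208 145  11  13 124]
  bolt [ 0.5365 -0.1416  0.0974] 0.10396070207288144 [236 148  12  13 123]
side sheet ((544.9139404296875, 202.38189697265625), (150.39761352539062, 260.2562561035156), 73.44293975830078)
1 single [0.6169 0.1804] 2.3482534808449947e-05 79
1 dbl [0.6169 0.1804] 2.3482534808449947e-05 79
-1 single [0.473  0.2237] 0.0015791907268466606 300
-1 dbl [0.4729 0.2234] 8.689722068187923e-05 300
ex [ 0.95853645 -0.2849701 ] -16.55706
set top [0.61268163 0.18364811 0.06896774] [0.00930761 0.00907278 0.00392367] 204 0.5720532760995392
rack ((542.0751953125, -203.76220703125), (166.09678649902344, 211.4400177001953), 11.080547332763672) 1170 [[ 440.2568  -115.974  ]
 [ 480.89316 -323.47235]
 [ 643.89355 -291.5504 ]
 [ 603.2572   -84.05206]]
  bolt [ 0.5546 -0.2656  0.1116] 0.12042501759209423 [294 144  14  10 118]
  bolt [ 0.5431 -0.2076  0.1021] 0.10604356329466369 [293 160   9   6  45]
  bolt [ 0.5305 -0.1437  0.1017] 0.10566591790274305 [289 174   9   7  58]
```

View pics/side0.png

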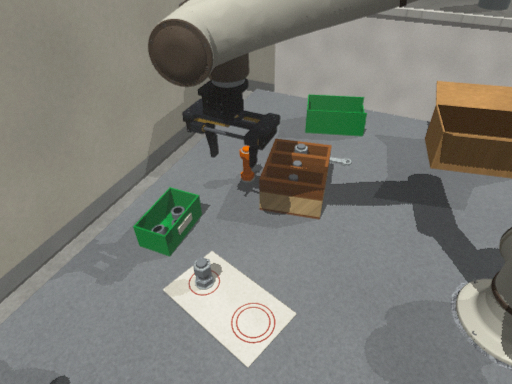

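The side view confirms the layout: the set and its ring are at (204,275) and the double ring is at (253,322). Next I'll move above the set, on its far side, for a close wrist view to get its centre and hex yaw.

```bash
python3 -m creep '[[-0.8,0,0,0,0,0,1],[-0.8,0,0,0,0,0,1],[-0.8,0,0.4,0,0,0,1],[-0.8,0,0.4,0,0,0,1],[-0.8,0,0.6,0,0,0,1],[-0.5,0,0.6,0,0,0,1],[0,0,0,0,0,0,1],[0,0,0,0,0,0,1]]'; python3 - <<'E'
from h import *
f=grab('wrist'); cv2.imwrite('pics/wrist1.png',cv2.cvtColor(f['image'],4)); print(f['xyz'],status.get_obs()['ee_pos'])
E
```

```text
time: 1.15
ee_pos: [0.6253, 0.2698, 0.2853]
tcp_rot: [[0.0, -1.0, 0.001], [-1.0, -0.0, -0.0], [0.0, -0.001, -1.0]]
contact_force: [0.6, -1.2, 0.3]
grip_width: 0.999
grip_force: 0.0
[0.62557602 0.19716229 0.26435036] [0.6254723  0.26939739 0.28616243]
```

View pics/wrist1.png

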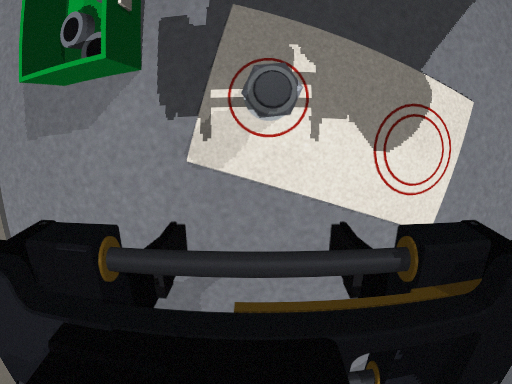

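The wrist view shows the set at (271,89) in the single ring (268,97), the double ring at (413,149), and a clear hexagon outline for the nut.

```bash
python3 - <<'E'
from h import *
f=load('wrist'); P=pts(f,'wrist'); z=P[...,2]; n='wrist'
near=np.hypot(P[...,0]-.617,P[...,1]-.181)<.035
for zl,zh,lab in ((.069,.08,'end'),(.058,.069,'nut'),(.012,.026,'head')):
    m=near&(z>zl)&(z<zh)&(f['depth']>0); print(lab,m.sum(),P[m].mean(0).round(4) if m.any() else 0)
m=near&(z>.058)&(z<.08)
v,u=np.where(m); zt=.065; Q=onplane(f,u,v,zt,n)[:,:2]
h=cv2.convexHull((Q*1e3).astype(np.float32)); M=cv2.moments(h); c=np.array([M['m10'],M['m01']])/M['m00']; print('hull c',c,'area',M['m00'],'exp',36**2*.866)
H=h[:,0]-c
best=[]
for a in range(60):
    w=0
    ws=[]
    for k in range(3):
        t=np.radians(a+60*k); p=H@[np.cos(t),np.sin(t)]; ws.append(p.max()-p.min())
    best.append((sum(ws),a,np.round(ws,1)))
best.sort(key=lambda t:t[0]); print(best[:3],best[-1])
e=near&(z>.0705); v,u=np.where(e); Q=onplane(f,u,v,.073,n); print('end on plane',Q.mean(0),Q.min(0),Q.max(0))
# rings on the sheet
from scipy.optimize import least_squares
hsv=cv2.cvtColor(f['image'],41); red=(hsv[...,1]>90)&((hsv[...,0]<12)|(hsv[...,0]>168))&(abs(z-.003)<.012)
v,u=np.where(red); R=onplane(f,u,v,.003,n)[:,:2]
for c0,db in (((.617,.181),0),((.473,.224),1)):
    A=R[np.hypot(*(R-c0).T)<.055]
    q=least_squares(lambda p:(lambda d: np.where(d<.0395,d-.03425,d-.0445) if db else d-.03425)(np.hypot(*(A-p).T)),c0,loss='soft_l1',f_scale=.001); print('ring',q.x.round(4),len(A),q.cost)
E
```

```text
end 1063 [0.6169 0.1796 0.0719]
nut 1384 [0.617  0.1799 0.0646]
head 0 0
hull c [616.80706059 179.44531914] area 1108.813135098666 exp 1122.336
[(np.float64(108.17747354687593), 36, array([36.3, 36. , 35.9])), (np.float64(108.27235815842923), 37, array([36.3, 36. , 36. ])), (np.float64(108.56378656599875), 35, array([36.4, 36.1, 36. ]))] (np.float64(122.36517930742428), 6, array([40.7, 41. , 40.7]))
end on plane [0.69015203 0.37214326 0.073     ] [0.29421731 0.08107139 0.073     ] [1.043711  0.5671904 0.073    ]
ring [0.6173 0.1806] 659 0.00014779107282770926
ring [0.4739 0.2233] 1011 0.00026858107914886655
```

```bash
python3 -m creep '[[0.75,0.145,0,0,0,0.0889,1],[0,0,0,0,0,0.0889,1],[0,0,0,0,0,0.0889,1],[0,0,0,0,0,0,1]]'; python3 - <<'E'
from h import *
o=status.get_obs(); R=o['tcp_rot']; d=np.array([.6168,.1795,.195])-o['ee_pos']; print((R.T@d/.06).round(3), np.degrees(np.arctan2(R[1,1],R[0,1])), o['joint_positions'].round(2))
E
```

```text
time: 1.7
ee_pos: [0.6167, 0.2238, 0.2868]
tcp_rot: [[-0.407, -0.914, 0.003], [-0.914, 0.407, 0.002], [-0.003, -0.002, -1.0]]
contact_force: [0.3, -0.1, 0.4]
grip_width: 1.0
grip_force: 0.0
[ 0.677 -0.299  1.529] 155.99699285837144 [ 0.59  0.53 -0.06  0.   -0.97 -1.01]
```

```bash
python3 -m creep '[[0.677,-0.299,0,0,0,0,1],[0,0,0,0,0,0,1],[0,0,0.5,0,0,0,1],[0,0,0.5,0,0,0,1],[0,0,0.3,0,0,0,1],[0,0,0.22,0,0,0,1],[0,0,0,0,0,0,1],[0,0,0,0,0,0,1]]'; python3 - <<'E'
from h import *
o=status.get_obs(); R=o['tcp_rot']; d=np.array([.6168,.1795,.195])-o['ee_pos']; print((R.T@d/.06).round(3))
E
```

```text
time: 2.7
ee_pos: [0.6166, 0.1809, 0.1945]
tcp_rot: [[-0.406, -0.914, 0.002], [-0.914, 0.406, 0.001], [-0.001, -0.001, -1.0]]
contact_force: [0.4, 0.7, 0.4]
grip_width: 1.0
grip_force: 0.0
[ 0.02  -0.013 -0.008]
```

```bash
python3 -m creep '[[0.02,-0.013,0,0,0,0,0.6],[0,0,0,0,0,0,0.5],[0,0,0,0,0,0,0.4],[0,0,0,0,0,0,0.36],[0,0,0,0,0,0,0.36],[0,0,0,0,0,0,0.36]]';python3 -m creep '[[0,0,0,0,0,0,0.36],[0,0,0,0,0,0,0.36],[0,0,0,0,0,0,0.36]]'
```

```text
time: 3.45
ee_pos: [0.6163, 0.1792, 0.1935]
tcp_rot: [[-0.407, -0.914, -0.0], [-0.914, 0.407, -0.0], [0.0, 0.0, -1.0]]
contact_force: [-3.6, 3.2, 3.6]
grip_width: 0.416
grip_force: 2.2
time: 3.82
ee_pos: [0.6162, 0.1793, 0.1935]
tcp_rot: [[-0.407, -0.914, -0.0], [-0.914, 0.407, -0.0], [0.0, 0.0, -1.0]]
contact_force: [-1.8, 0.9, -0.3]
grip_width: 0.408
grip_force: 30.0
```

```bash
for i in 1; do :; done; python3 -m creep '[[0.01,0.1,0,0,0,0,0.3],[0.03,0.25,0,0,0,0,0.3],[0.03,0.25,0,0,0,0,0.3],[0.03,0.25,0,0,0,0,0.3],[0.03,0.25,0,0,0,0,0.3]]'; python3 - <<'E'
from h import *
o=status.get_obs(); R=o['tcp_rot']; d=np.array([.4735,.2235,.1935])-o['ee_pos']; print((R.T@d/.06).round(3))
E
```

```text
time: 4.45
ee_pos: [0.5515, 0.1993, 0.1935]
tcp_rot: [[-0.407, -0.914, -0.0], [-0.914, 0.407, -0.0], [0.0, 0.0, -1.0]]
contact_force: [1.0, -1.0, -2.4]
grip_width: 0.414
grip_force: 30.0
[1.600e-01 1.353e+00 1.000e-03]
```

```bash
python3 -m creep '[[0.03,0.25,0,0,0,0,0.3],[0.03,0.25,0,0,0,0,0.3],[0.03,0.25,0,0,0,0,0.3],[0.03,0.25,0,0,0,0,0.3],[0.03,0.25,0,0,0,0,0.3],[0.012,0.11,0,0,0,0,0.3],[0,0,0,0,0,0,0.3],[0,0,0,0,0,0,0.3]]'; python3 - <<'E'
from h import *
o=status.get_obs(); R=o['tcp_rot']; d=np.array([.4735,.2235,.1935])-o['ee_pos']; print((R.T@d/.06).round(3))
E
```

```text
time: 5.45
ee_pos: [0.4743, 0.2232, 0.1935]
tcp_rot: [[-0.407, -0.913, -0.001], [-0.913, 0.407, -0.0], [0.001, 0.001, -1.0]]
contact_force: [-1.5, 0.5, -1.3]
grip_width: 0.411
grip_force: 30.0
[ 0.001  0.014 -0.   ]
```

```bash
python3 -m creep '[[0,0.01,0,0,0,0,0.45],[0,0,0,0,0,0,0.6],[0,0,0,0,0,0,0.8],[0,0,0,0,0,0,1],[0,0,0,0,0,0,1],[0,0,-0.4,0,0,0,1],[0,0,-0.6,0,0,0,1],[0,0,-0.7,0,0,0,1],[0,0,-0.7,0,0,0,1],[0,0,-0.4,0,0,0,1]]'; python3 - <<'E'
from h import *
o=status.get_obs(); R=o['tcp_rot']; print(o['ee_pos'],o['joint_positions'].round(2))
for n in ('scene','side'):
    f=grab(n); P=pts(f,n); m=(P[...,2]>.0705)&(P[...,2]<.09)&(np.hypot(P[...,0]-.4735,P[...,1]-.2235)<.03)&(f['depth']>0)
    print(n,m.sum(),P[m].mean(0).round(4))
cv2.imwrite('pics/side2.png',cv2.cvtColor(f['image'],4))
# view pose over rack well: yaw 11 deg; TCP = nut + 0.10 along tool -x
E
```

```text
time: 6.7
ee_pos: [0.4739, 0.2235, 0.3641]
tcp_rot: [[-0.407, -0.914, 0.003], [-0.914, 0.407, 0.002], [-0.003, -0.002, -1.0]]
contact_force: [0.3, 1.2, 0.0]
grip_width: 1.003
grip_force: 0.0
[0.47393652 0.22351655 0.36408508] [ 0.75  0.25 -0.3   0.   -1.02 -1.17]
scene 62 [0.4763 0.2252 0.0727]
side 110 [0.4727 0.2256 0.0734]
```

```bash
python3 -m creep '[[0,0,0,0,0,-0.0973,1],[0,0,0,0,0,-0.0973,1],[0,0,0,0,0,-0.0973,1],[0,0,0,0,0,-0.0973,1],[0,0,0,0,0,0,1]]'; python3 -m creep '[[0.6,0.05,0.1,0,0,0,1],[0.8,0,0.1,0,0,0,1],[0.8,0.05,0.1,0,0,0,1],[0.8,0,0.1,0,0,0,1],[0.8,0.05,0,0,0,0,1],[0.8,0,0,0,0,0,1],[0.8,0.05,0,0,0,0,1],[0.8,0,0,0,0,0,1],[0.4,0,0,0,0,0,1],[0,0,0,0,0,0,1]]'; python3 - <<'E'
from h import *
f=grab('wrist'); cv2.imwrite('pics/wrist3.png',cv2.cvtColor(f['image'],4)); o=status.get_obs(); print(o['ee_pos'],np.degrees(np.arctan2(o['tcp_rot'][1,1],o['tcp_rot'][0,1])))
E
```

```text
time: 7.42
ee_pos: [0.4736, 0.2233, 0.3603]
tcp_rot: [[0.189, -0.982, -0.002], [-0.982, -0.189, -0.001], [0.001, 0.002, -1.0]]
contact_force: [-0.2, -0.8, -0.2]
grip_width: 1.002
grip_force: 0.0
time: 8.68
ee_pos: [0.5377, -0.169, 0.3365]
tcp_rot: [[0.186, -0.983, -0.002], [-0.983, -0.186, 0.0], [-0.0, 0.002, -1.0]]
contact_force: [-0.8, 1.0, 0.2]
grip_width: 0.999
grip_force: 0.0
[ 0.53755226 -0.16800795  0.33657821] -169.17830818044214
```

View pics/wrist3.png

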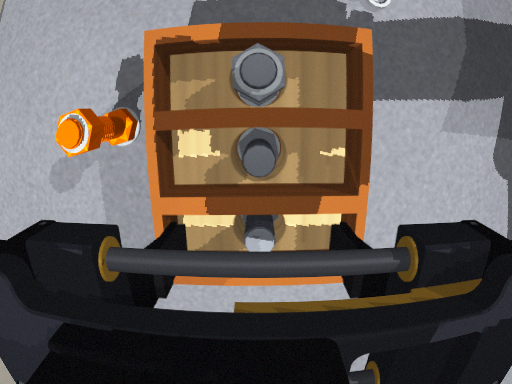

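The wrist view shows the nutted bolt at (258,73) in the far well, its flats facing the slot ends. The orange look-alike is well aside at (90,130).

```bash
python3 - <<'E'
from h import *
n='wrist'; f=load(n); P=pts(f,n); z=P[...,2]; hsv=cv2.cvtColor(f['image'],41)
near=(np.hypot(P[...,0]-.556,P[...,1]+.266)<.032)&(hsv[...,1]<90)
m=near&(z>.1)&(z<.13); print('z',np.percentile(z[m],[5,50,95]),P[m].mean(0),m.sum())
v,u=np.where(m); Q=onplane(f,u,v,.111,n)[:,:2]
h=cv2.convexHull((Q*1e3).astype(np.float32)); M=cv2.moments(h); c=np.array([M['m10'],M['m01']])/M['m00']; print('c',c,'area',M['m00'])
H=h[:,0]-c; best=[]
for a in range(-20,40):
    ws=[np.ptp(H@[np.cos(np.radians(a+60*k)),np.sin(np.radians(a+60*k))]) for k in range(3)]
    best.append((sum(ws),a,np.round(ws,1)))
best.sort(key=lambda t:t[0]); print(best[:3])
e=near&(z>.1145)&(z<.13); print('end',P[e].mean(0),e.sum())
w=(hsv[...,0]<20)&(hsv[...,1]>120)&(abs(z-.108)<.004)&(f['depth']>0)&(P[...,1]<-.22)
nl,lab,st,cc=cv2.connectedComponentsWithStats(w.astype(np.uint8)); w=lab==1+np.argmax(st[1:,4])
v,u=np.where(w); Q=onplane(f,u,v,.108,n)[:,:2]; r=cv2.minAreaRect((Q*1e3).astype(np.float32)); print(r)
E
```

```text
z [0.10833556 0.1104626  0.11785089] [ 0.55675985 -0.26997458  0.11266131] 2316
c [ 556.88645157 -270.33577482] area 1107.3669644929469
[(np.float64(108.42475454894952), 12, array([35.8, 36.3, 36.3])), (np.float64(108.65746661379116), 13, array([35.7, 36.5, 36.5])), (np.float64(108.7641048192187), 11, array([35.9, 36.4, 36.5]))]
end [ 0.55688684 -0.27057533  0.11696706] 956
((553.8048706054688, -255.66029357910156), (165.23468017578125, 104.52446746826172), 11.132216453552246)
```

```bash
python3 -m creep '[[0.8,0,0,0,0,-0.013,1],[0.8,0,0,0,0,0,1],[0,0,0,0,0,0,1],[0,0,0,0,0,0,1]]'; python3 - <<'E'
from h import *
o=status.get_obs(); R=o['tcp_rot']; d=np.array([.5569,-.2704,.261])-o['ee_pos']; print((R.T@d/.06).round(3), np.degrees(np.arctan2(R[1,1],R[0,1])))
E
```

```text
time: 9.22
ee_pos: [0.5569, -0.2605, 0.3371]
tcp_rot: [[0.211, -0.977, -0.001], [-0.977, -0.211, 0.001], [-0.001, 0.001, -1.0]]
contact_force: [-1.1, 0.1, -0.5]
grip_width: 0.997
grip_force: 0.0
[0.162 0.034 1.267] -167.81128896061594
```

```bash
python3 -m creep '[[0.162,0.034,0,0,0,0,1],[0,0,0.3,0,0,0,1],[0,0,0.3,0,0,0,1],[0,0,0.3,0,0,0,1],[0,0,0.3,0,0,0,1],[0,0,0.06,0,0,0,1],[0,0,0,0,0,0,1],[0,0,0,0,0,0,1]]'; python3 - <<'E'
from h import *
o=status.get_obs(); R=o['tcp_rot']; d=np.array([.5569,-.2704,.261])-o['ee_pos']; print((R.T@d/.06).round(3), np.degrees(np.arctan2(R[1,1],R[0,1])))
E
```

```text
time: 10.22
ee_pos: [0.5575, -0.2714, 0.263]
tcp_rot: [[0.212, -0.977, 0.002], [-0.977, -0.212, -0.001], [0.001, -0.002, -1.0]]
contact_force: [-0.0, 0.5, 0.7]
grip_width: 1.001
grip_force: 0.0
[-0.019  0.007  0.033] -167.77796068287415
```

```bash
python3 -m creep '[[-0.015,0.01,0.02,0,0,0,0.6],[0,0,0,0,0,0,0.5],[0,0,0,0,0,0,0.4],[0,0,0,0,0,0,0.3],[0,0,0,0,0,0,0.3],[0,0,0,0,0,0,0.3],[0,0,0,0,0,0,0.3],[0,0,0,0,0,0,0.3],[0,0,0,0,0,0,0.3]]'
```

```text
time: 11.35
ee_pos: [0.5565, -0.2707, 0.2607]
tcp_rot: [[0.211, -0.977, 0.0], [-0.977, -0.211, -0.0], [0.0, -0.0, -1.0]]
contact_force: [0.2, -0.3, -0.3]
grip_width: 0.41
grip_force: 30.0
```

```bash
python3 -m creep '[[0,0,-0.1,0,0,0,0.3],[0,0,-0.2,0,0,0,0.3],[0,0,-0.25,0,0,0,0.3],[0,0,-0.25,0,0,0,0.3],[0,0,-0.25,0,0,0,0.3],[0,0,-0.25,0,0,0,0.3],[0,0,-0.25,0,0,0,0.3],[0,0,-0.25,0,0,0,0.3],[0,0,-0.25,0,0,0,0.3],[0,0,-0.2,0,0,0,0.3]]'; python3 -m creep '[[0,0,-0.1,0,0,0,0.3],[0,0,0,0,0,0,0.3],[0,0,0,0,0,0,0.3]]'; python3 - <<'E'
from h import *
o=status.get_obs(); R=o['tcp_rot']; d=np.array([.6172,.181,.36])-o['ee_pos']; print((R.T@d/.06).round(3),o['ee_pos'])
f=grab('scene'); cv2.imwrite('pics/scene4.png',cv2.cvtColor(f['image'],4))
E
```

```text
time: 12.6
ee_pos: [0.5564, -0.2707, 0.3969]
tcp_rot: [[0.211, -0.977, 0.001], [-0.977, -0.211, -0.0], [0.0, -0.001, -1.0]]
contact_force: [1.0, -0.0, -6.9]
grip_width: 0.409
grip_force: 30.0
time: 12.98
ee_pos: [0.5563, -0.2706, 0.401]
tcp_rot: [[0.211, -0.977, -0.001], [-0.977, -0.211, 0.001], [-0.001, 0.001, -1.0]]
contact_force: [-0.9, -0.5, -5.5]
grip_width: 0.41
grip_force: 30.0
[-7.143 -2.582  0.686] [ 0.55626913 -0.27063309  0.4009612 ]
```

View pics/scene4.png

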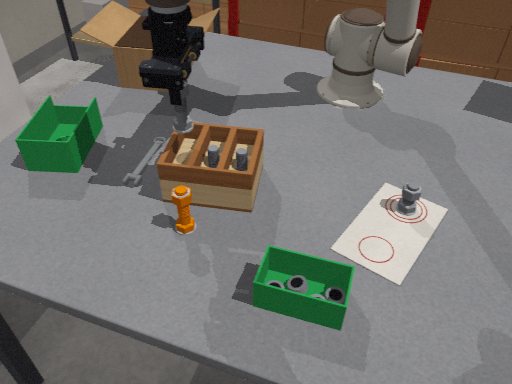

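The stored set hangs upright above its well at (183,115), the slid set stands in the double ring at (409,200), and the single ring at (377,249) is free.

```bash
python3 -m creep '[[-0.2,-0.07,0,0,0,0,0.3],[-0.5,-0.18,0,0,0,0,0.3],[-0.65,-0.235,0,0,0,0,0.3],[-0.65,-0.235,0,0,0,0,0.3],[-0.65,-0.235,0,0,0,0,0.3],[-0.65,-0.235,0,0,0,0,0.3],[-0.65,-0.235,0,0,0,0,0.3],[-0.65,-0.235,0,0,0,0,0.3],[-0.65,-0.235,0,0,0,0,0.3],[-0.65,-0.235,0,0,0,0,0.3]]'; python3 -m creep '[[-0.6,-0.215,0,0,0,0,0.3],[-0.4,-0.145,0,0,0,0,0.3],[-0.2,-0.07,0,0,0,0,0.3],[0,0,0,0,0,0,0.3],[0,0,0,0,0,0,0.3]]'; python3 - <<'E'
from h import *
o=status.get_obs(); R=o['tcp_rot']; d=np.array([.6171,.181,.256])-o['ee_pos']; print((R.T@d/.06).round(3),o['ee_pos'])
E
```

```text
time: 14.28
ee_pos: [0.6062, 0.1044, 0.4016]
tcp_rot: [[0.212, -0.977, -0.0], [-0.977, -0.212, 0.0], [-0.0, 0.0, -1.0]]
contact_force: [1.0, 0.5, -5.5]
grip_width: 0.41
grip_force: 30.0
time: 14.9
ee_pos: [0.6164, 0.1771, 0.4017]
tcp_rot: [[0.21, -0.978, -0.001], [-0.978, -0.21, -0.001], [0.0, 0.001, -1.0]]
contact_force: [0.2, -0.2, -6.0]
grip_width: 0.409
grip_force: 30.0
[-0.063 -0.026  2.429] [0.61644656 0.17706153 0.40173008]
```

```bash
python3 -m creep '[[-0.063,-0.026,0.2,0,0,0,0.3],[0,0,0.35,0,0,0,0.3],[0,0,0.4,0,0,0,0.3],[0,0,0.4,0,0,0,0.3],[0,0,0.4,0,0,0,0.3],[0,0,0.25,0,0,0,0.3],[0,0,0.15,0,0,0,0.3],[0,0,0.05,0,0,0,0.3],[0,0,0,0,0,0,0.3],[0,0,0,0,0,0,0.3]]'; python3 - <<'E'
from h import *
o=status.get_obs(); R=o['tcp_rot']; d=np.array([.6171,.181,.256])-o['ee_pos']; print((R.T@d/.06).round(3),o['ee_pos'])
f=grab('scene'); g=grab('side')
a=f['image'][190:290,310:460]; b=g['image'][220:320,140:290]
cv2.imwrite('pics/c5.png',cv2.cvtColor(cv2.resize(np.hstack([a,b]),None,fx=2.6,fy=2.6,interpolation=2),4))
E
```

```text
time: 16.15
ee_pos: [0.6175, 0.1823, 0.2707]
tcp_rot: [[0.211, -0.977, 0.002], [-0.977, -0.211, 0.001], [-0.0, -0.002, -1.0]]
contact_force: [-0.3, 0.2, -6.4]
grip_width: 0.413
grip_force: 30.0
[0.02  0.012 0.245] [0.61752102 0.18230654 0.27070915]
```

View pics/c5.png

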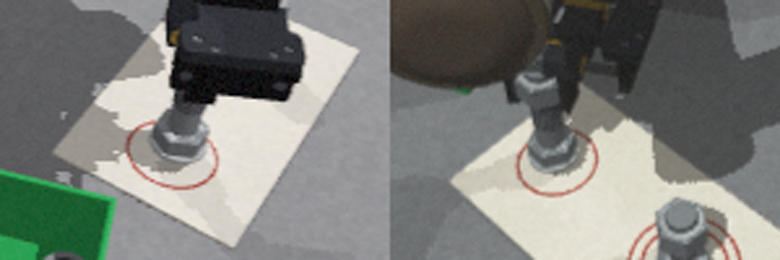

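In both crops the bolt hangs upright about 15 mm above the ring centre. Now I'll lower it slowly.

```bash
python3 -m creep '[[0.02,0.012,0.05,0,0,0,0.3],[0,0,0.05,0,0,0,0.3],[0,0,0.05,0,0,0,0.3],[0,0,0.04,0,0,0,0.3],[0,0,0.02,0,0,0,0.3],[0,0,0,0,0,0,0.3],[0,0,0,0,0,0,0.3]]'; python3 -m creep '[[0,0,0.01,0,0,0,0.3],[0,0,0.01,0,0,0,0.3],[0,0,0.01,0,0,0,0.3],[0,0,0,0,0,0,0.3]]'
```

```text
time: 17.12
ee_pos: [0.6169, 0.1809, 0.2573]
tcp_rot: [[0.211, -0.977, 0.0], [-0.977, -0.211, 0.0], [-0.0, -0.0, -1.0]]
contact_force: [-0.0, 0.8, -6.2]
grip_width: 0.409
grip_force: 30.0
time: 17.62
ee_pos: [0.6168, 0.1808, 0.2558]
tcp_rot: [[0.211, -0.977, 0.0], [-0.977, -0.211, -0.0], [0.0, -0.0, -1.0]]
contact_force: [-0.9, 0.4, -3.6]
grip_width: 0.411
grip_force: 30.0
```

Contact is beginning, since the carried weight reading is dropping.

```bash
python3 -m creep '[[0,0,0.008,0,0,0,0.3],[0,0,0.008,0,0,0,0.3],[0,0,0,0,0,0,0.3]]'
```

```text
time: 18.0
ee_pos: [0.6168, 0.1808, 0.2557]
tcp_rot: [[0.212, -0.977, 0.001], [-0.977, -0.212, -0.0], [0.0, -0.001, -1.0]]
contact_force: [-4.7, -0.2, 5.3]
grip_width: 0.408
grip_force: 30.0
```

Seated, so I'll release and withdraw straight up.

```bash
python3 -m creep '[[0,0,0,0,0,0,0.45],[0,0,0,0,0,0,0.5],[0,0,0,0,0,0,0.7],[0,0,0,0,0,0,1],[0,0,0,0,0,0,1],[0,0,-0.2,0,0,0,1],[0,0,-0.4,0,0,0,1],[0,0,-0.6,0,0,0,1],[0,0,-0.6,0,0,0,1],[0,0,-0.4,0,0,0,1]]'; python3 -m creep '[[0,0,0,0,0,0,1],[0,0,0,0,0,0,1],[0,0,0,0,0,0,1]]'; python3 - <<'E'
from h import *
for n in ('scene','side'):
    f=grab(n); P=pts(f,n)
    for c,lo in (((.617,.181),.1105),((.4735,.2235),.0705)):
        m=(P[...,2]>lo)&(P[...,2]<lo+.01)&(np.hypot(P[...,0]-c[0],P[...,1]-c[1])<.03)&(f['depth']>0); print(n,m.sum(),P[m].mean(0).round(4))
    cv2.imwrite('pics/%s6.png'%n,cv2.cvtColor(f['image'],4))
E
```

```text
time: 19.25
ee_pos: [0.6169, 0.1808, 0.3897]
tcp_rot: [[0.211, -0.977, 0.004], [-0.977, -0.211, 0.002], [-0.001, -0.004, -1.0]]
contact_force: [0.1, 0.0, 0.1]
grip_width: 1.001
grip_force: 0.0
time: 19.62
ee_pos: [0.6166, 0.1808, 0.385]
tcp_rot: [[0.211, -0.977, -0.002], [-0.977, -0.211, -0.001], [0.001, 0.003, -1.0]]
contact_force: [-0.0, 0.4, 0.6]
grip_width: 0.997
grip_force: 0.0
scene 90 [0.6179 0.1819 0.1124]
scene 51 [0.4759 0.2269 0.0725]
side 90 [0.6149 0.1828 0.1132]
side 111 [0.4725 0.2254 0.0735]
```

View pics/scene6.png

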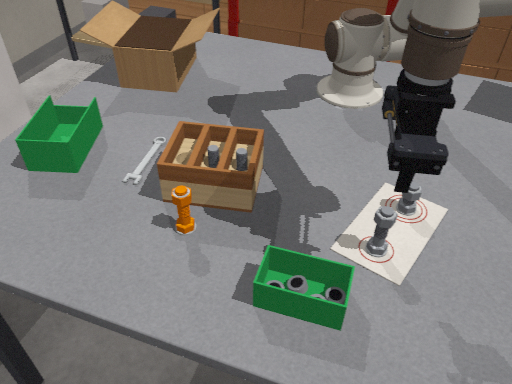

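Both sets stand upright in their rings, the long one at (379,245) and the short one at (409,205). The gripper is clear and everything else is undisturbed.

```bash
python3 -c "
from station import ticket
print(ticket.hand_in())"
```

```text
the job is handed in; nothing more can be done
None
```

The job is handed in at about 20 s on the robot's clock: the short set stands in the double ring and the long set in the single ring, both upright and measured within about 4 mm of centre; the hand-in call returned no verdict.

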